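# Load a stone blank into the polisher through its push-push hatch

### The arm

A 6-joint arm with a two-finger parallel gripper is mounted at the origin on the work surface. World frame = base frame: x ahead of the robot, y to its left, z up, the work surface at z = 0. Lengths are in m, angles in rad, forces in N, time in s.
With the tool pointing down it reaches from about 0.35 to 0.775 m from the base axis. Payload 7.3 kg.
Tool frame: the origin (TCP) lies on the centre line of the jaws, within the pads' length; the fingertips stand 17 mm ahead of it and the grasp point (between the pads) lies 2 mm behind it (robot.tip_extent is the distance from the TCP to the fingertips, in m); z points along the fingers, y is the line along which they close (so a half turn about z gives the same grasp; the last joint's range is limited). The gripper opens to 92 mm and grips with 3 to 60 N. Pads are 19 mm wide; open, the fingers measure 130 mm over their backs; the gripper's body (75 mm by 190 mm) begins 47 mm behind the grasp point.
Start: joints at [0.999, 0.342, 1.524, -0, 1.275, -0.146], TCP at [0.217, 0.478, 0.22] pointing down, gripper open.
Joint ranges: [-2.53, 2.53], [-0.77, 2.02], [0.04, 2.7], [-1, 4.14], [0.28, 2.66], [-3.11, 3.11]. Speed limits (rad/s): [2.57, 2.57, 3.14, 3.14, 3.14, 3.14].

### API

Orientations are given as [roll, pitch, yaw] about the fixed x, y, z axes, in that order (R = Rz(yaw) Ry(pitch) Rx(roll)).
In Python, from cell import robot gives the robot as it stands.
- The arm moves only by the tool step_arm, never from a script. Its argument "motion" is a list of rows, each a list of 2 entries, a list of its own where there are three numbers: the shift along the tool's x, y, z in units of 60 mm (1.0 is 60 mm), then the turn about the tool's z in rad. In form: [[[x, y, z], spin], ...]. A call has 1 to 10 rows; each row is the pose to reach, as a shift and turn from the pose commanded when the call began, along the tool's axes at that moment; what a row does not reach only later rows make up. A row lasts 1/8 s, in which the tool goes at most 62.5 mm and 10.7 degrees, less where a joint would pass 70% of its speed; a pose out of reach is approached as far as the arm can. A call with a gripper value outside its range is refused whole. "hand" is the closure in counts, from 0 (fully open) to 255 (shut), set as the call begins (left out, the last holds). The fingers move at their own pace and stop on an object; "squeeze" is the grip in N (left out, the last holds). Time passes only in rows, so rows that repeat a pose let the fingers close. It gives the time, the measured TCP pose, the force, the opening and the grip force at its end, in the units of the state.
- robot.observe(): the state, without advancing time (a new reading comes with each control period).
- robot.read_camera(name): name is "scene" or "top" or "wrist"; returns a dict with "pixels" (480x640x3 uint8, red, green, blue), "intrinsics" (3x3 intrinsics, pixels), "k1" (the pictures are not rectified: a ray, as slopes to the right and down, at radius r is drawn at 1 + k1 r^2 times it, then the intrinsics apply), "xyz" and "rotation" of the camera in the world; the wrist camera has in their place "T_tool_cam" (4x4, takes a point from camera to tool coordinates, whose origin is the TCP and whose axes are the flange's). Camera axes: x right, y up, looking along -z (the intrinsics and any distortion apply to the point x, -y, -z); pixel columns grow to the right and rows downward; lengths in m; the calibration is good to about 2 mm. A picture is of the moment at which its call begins: read the wrist's pose just before it. There is no depth.
- robot.hand_in(): hands the job in; it is judged then, once.
The state is a dict: "time": time; "qpos": joint angles; "qvel": joint speeds; "joint_efforts": joint torques, N m; "tool_pos": TCP position; "tool_rot": TCP orientation; "contact_force": force on the tool from outside, world axes, zero at the start; "torque": the same for the moment, N m; "opening": finger opening in m; "grip_force": force on a finger pad.
Only numpy, scipy, OpenCV 4.12 (cv2) and the standard library are available. Lean on these libraries where they do the work, as an engineer would, in place of code of your own. Each camera call takes 0.05 s, during which the arm holds its last target. There are 200 camera calls.

### The job

Press the polisher's sprung hatch once so that its push-push latch lets go and it swings up, lay the round stone blank flat in the round nest inside, then swing the hatch down and press it until it latches shut again. Press gently, by feel: the robot must never load the polisher or its hatch with more than 20 N. Leave the square and the long blank where they lie in the tray.

Things in the scene. Friction and masses are not known exactly. Their poses are not given: they have to be found in the camera images.
- polisher: bench-top polisher, fixed: green steel case 220 (x) x 240 (y) x 110 mm high; origin at the centre of its underside, z up, front (black dial, grille) at -x. In its top, under the hatch, an open well: x -64 to 64 mm, y -36 to 64 mm in this frame (the latch is at y -80 to -36 mm), floor 50 mm below the case top. When loaded with over 20 N by the robot it counts as mishandled.
- hatch (a joint): Opening angle of the hatch, rad: 0 latched shut, 2.1 fully open, -0.04 to -0.15 pressed in. Flat bare-steel lid 120 (x) x 131 x 12 mm, its underside 4 mm above the case top when latched. Hinged at its +y edge about the polisher's x; the free -y edge swings up and over to +y. A damped spring (about 4 N at the press spot when shut, 1.5 N when open) opens it in 2 to 3 s once freed.
- free_edge (a point): middle of the hatch's free edge, 137 mm from the hinge line, half way through the lid's thickness; moves with the hatch. A dark steel latch tongue, 32 x 12 mm, stands 48 mm out of the hatch's inner face, 13 mm from this edge; with the hatch open it points over the well, so keep the gripper clear of it.
- latch_bay (a point): fixed point above the push-push latch, level with the case top. Pressing the hatch to the latch's firm stop and letting it come up frees it if shut, latches it at 0 if open. The stop lies 4 to 17 mm below the latched position, differs each start, can only be felt: pressed slowly, the push stays under 8 N before it, then it turns rigid. Short of it nothing happens.
- press_spot (a point): point on the top face of the hatch, marked by a flat dark round spot 26 mm across, on the middle line, 112 mm from the hinge and 25 mm from the free edge; moves with the hatch; 16 mm above the case top when latched. Axes as the polisher's when shut.
- hinge_line (a point): middle of the hatch's hinge line, fixed on the polisher at y +67 mm, 120 mm above the table, midway through the lid's 12 mm thickness; hinge runs along x of this frame (axes as the polisher's).
- nest (a point): centre of the bottom of the round nest in the well (60 mm above the table): a flat black rubber plate 88 x 88 x 4 mm with a 56 mm hole, in which the blank lies. 53 mm from the hinge line towards -y.
- tray: fixed shallow wooden tray 130 (x) x 270 (y) mm, rim 14 mm high, floor 6 mm above the table; origin at the centre of its underside. Three grey-brown stone blanks lie on its floor in a row along y, about 80 mm apart, in any order.
- round_blank: the blank to load: a round stone disc 40 mm across, 18 mm thick, about 55 g; origin at the centre of its underside, z up.
- square_blank: square stone block 34 x 34 x 18 mm, not wanted; origin at the centre of its underside.
- long_blank: oblong stone block 60 (x) x 24 (y) x 18 mm, not wanted; origin at the centre of its underside.
Mind the look-alikes: they are no part of the job. Leave any blue or white look-alike of the round_blank alone.

How it is judged:
By the outcome, as a careful person would: the job done as asked, in the order asked, and still so for the second after the job is handed in, with the robot touching nothing.
It also fails if it takes over 72 s, if anything falls off the work surface, if the arm or the gripper's body presses on something with over 40 N, if the wrist force passes 120 N, or if a joint passes its speed limit or range.

## Working session

There is one attempt and no reset: what is moved stays moved. The work goes in short steps, Python scripts to look and compute and a tool call to move; the robot and the scene stay as the last step left them, time stands still between calls to the robot, and variables do not carry over. Pictures are saved under pics/ and viewed, at most 10 in all, crops included, and the job is handed in when it is done.

Besides the shell and the picture viewer there is one more tool, called after ">>>" as name([rows], argument=value, ...), one row to a line, values as JSON. step_arm: Moves the arm, as the interface text tells. Its arguments: {"type":"object","properties":{"motion":{"type":"array"},"hand":{"type":"number"},"squeeze":{"type":"number"}},"required":["motion"]}

```bash
ls; mkdir -p pics
python3 - <<'E'
from cell import robot
import cv2
print(robot.observe())
for n in("scene","top"):
    c=robot.read_camera(n); cv2.imwrite(f"pics/{n}0.png",c["pixels"][:,:,::-1]); print(n,c["intrinsics"],c["k1"],c["xyz"],c["rotation"])
E
```

```text
pics
{'time': 0.0, 'qpos': array([ 9.99001381e-01,  3.42743959e-01,  1.52504191e+00,  1.66259429e-05,
        1.27537900e+00, -1.45983428e-01]), 'qvel': array([ 0.00205694, -0.00225871, -0.00158733, -0.00051281, -0.00044321,
       -0.00061204]), 'joint_efforts': array([-3.14480189e-03, -4.31243420e+01, -2.44214022e+01,  7.14499829e-02,
        5.61124727e-02, -1.19364522e-04]), 'tool_pos': array([0.21659271, 0.47777574, 0.21972526]), 'tool_rot': array([-3.14003948e+00, -2.44431153e-04,  2.71577609e+00]), 'contact_force': array([0.40992942, 0.35499255, 0.71595069]), 'torque': array([ 0.00595732, -0.01685739, -0.01054887]), 'grip_force': 0.0, 'opening': 0.09210806774861853}
scene [[591.2619368    0.         310.29019514]
 [  0.         591.2619368  236.80140421]
 [  0.           0.           1.        ]] -0.017448660144981157 [ 1.18196242 -0.68167797  1.02035321] [ 0.77011827 -0.00810915  0.76359583]
top [[458.18971624   0.         322.12798254]
 [  0.         458.18971624 234.12624511]
 [  0.           0.           1.        ]] -0.10758607246995434 [ 0.41827768 -0.04689076  1.07658945] [ 0.13394501  0.00464709 -1.57986156]
```

View pics/scene0.png

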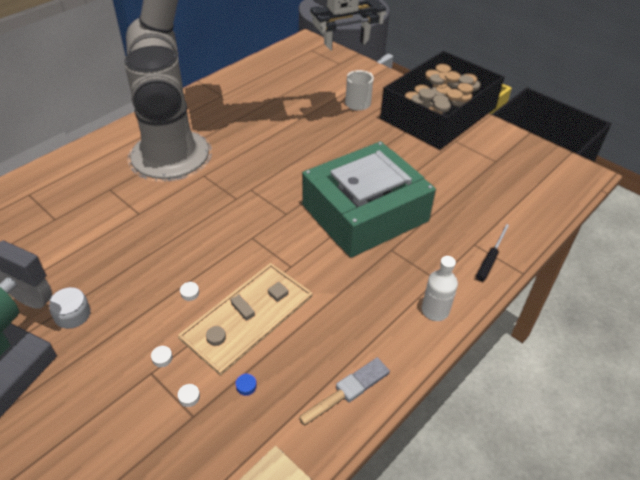

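View pics/top0.png

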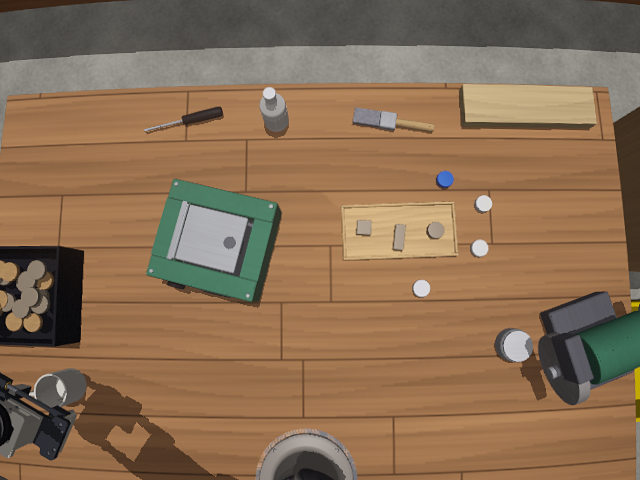

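The top picture shows the polisher at about (213,240), with the press spot at (229,242) and the hinge on the image left. The tray is at (400,231) with the square blank (364,228), the long blank (399,237) and the round blank (435,230). Round look-alikes: blue (445,180) and white (484,203), (480,248), (421,288), all outside the tray. The grey-brown disc inside the tray at (435,230) fits the description; I'll confirm it in a crop.

```bash
cat > h.py <<'E'
import numpy as np, cv2
from scipy.spatial.transform import Rotation as R
from cell import robot
def ray(c,uv):
    K=c["intrinsics"]; d=np.array([(uv[0]-K[0,2])/K[0,0],(uv[1]-K[1,2])/K[1,1]]); s=d.copy()
    for _ in range(20): s=d/(1+c["k1"]*(s@s))
    v=np.array([s[0],-s[1],-1.])
    if "T_tool_cam" in c:
        T=c["T_tool_cam"]; o=c["obs"]; Rt=R.from_euler("xyz",o["tool_rot"])
        return o["tool_pos"]+Rt.apply(T[:3,3]), Rt.apply(T[:3,:3]@v)
    return np.array(c["xyz"]), R.from_euler("xyz",c["rotation"]).apply(v)
def at_z(c,uv,z):
    o,d=ray(c,uv); return o+d*(z-o[2])/d[2]
def cam(n):
    o=robot.observe(); c=robot.read_camera(n); c["obs"]=o; return c
def move(p,yaw=None):
    "shift in tool units from current measured pose to p, and spin"
    o=robot.observe(); Rt=R.from_euler("xyz",o["tool_rot"])
    s=Rt.inv().apply(np.array(p)-o["tool_pos"])/.06
    return np.round(s,3), (None if yaw is None else round(-(yaw-o["tool_rot"][2]),3))
E
python3 - <<'E'
from h import *
c=cam("top"); im=c["pixels"][:,:,::-1]
a=cv2.resize(im[165:315,140:290],None,fx=4,fy=4,interpolation=cv2.INTER_CUBIC)[:,:]
b=cv2.resize(im[190:270,335:465],(800,492),interpolation=cv2.INTER_CUBIC)
cv2.imwrite("pics/pol.png",a);cv2.imwrite("pics/tray.png",b)
P=[at_z(c,p,.11) for p in((176,180),(279,204),(250,302),(148,275))]
for p in P: print("corner",p)
print("ctr",sum(P)/4, "edges",[np.linalg.norm(P[i]-P[i-1]) for i in range(4)])
print("spot",at_z(c,(229.5,242.5),.126),"round",at_z(c,(435.5,230),.024))
print([at_z(c,p,.014) for p in((342,206),(455,203),(457,255),(344,260))])
E
```

```text
corner [0.67154422 0.27606122 0.11      ]
corner [0.61487084 0.04862443 0.11      ]
corner [0.4062838 0.1091133 0.11     ]
corner [0.46379658 0.33037967 0.11      ]
ctr [0.53912386 0.19104466 0.11      ] edges [np.float64(0.21473140580108666), np.float64(0.2343914791297531), np.float64(0.21718069892784267), np.float64(0.228618730932805)]
spot [0.53055226 0.15100536 0.126     ] round [ 0.56730833 -0.3079505   0.024     ]
[array([ 0.62804075, -0.09076595,  0.014     ]), array([ 0.63324148, -0.36039705,  0.014     ]), array([ 0.50904319, -0.35910494,  0.014     ]), array([ 0.5003593 , -0.09351369,  0.014     ])]
```

View pics/pol.png

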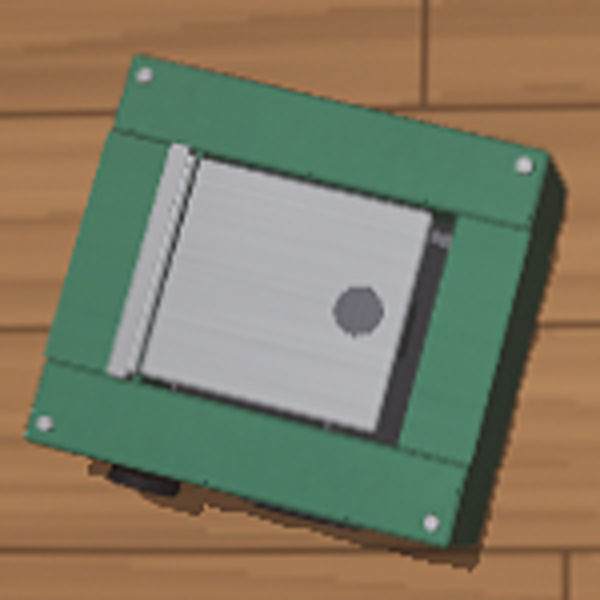

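View pics/tray.png

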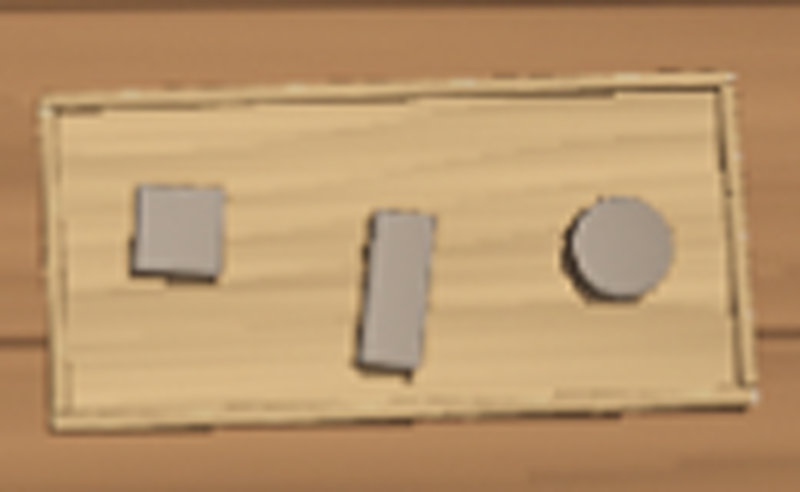

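The enlarged crop shows a plain grey-brown disc at (622,247), which is top pixel (436,230). It is the only round blank in the tray, so it is the target. In the polisher crop the spot is at (358,311) and the case corners are at (135,55), (552,152), (450,548), (27,440).

```bash
cat >> h.py <<'E'
import json,os
def fr():
    f=json.load(open("f.json")); return np.array(f["o"]),f["yaw"]
def W(p):  # polisher frame -> world
    o,y=fr(); return o+R.from_euler("z",y).apply(p)
E
python3 - <<'E'
from h import *
c=cam("top")
px=[(173.75,178.75),(278,203),(252.5,302),(146.75,275)]
loc=np.array([(110,120),(110,-120),(-110,-120),(-110,120)])/1000
P=np.array([at_z(c,p,.11)[:2] for p in px])
H=(loc).T@(P-P.mean(0)); yaw=np.arctan2(H[0,1]-H[1,0],H[0,0]+H[1,1])
o=P.mean(0); rt=R.from_euler("z",yaw)
print(yaw,o,[np.linalg.norm(P[i]-P[i-1]) for i in range(4)])
s=at_z(c,(229.5,242.75),.126); so=s-rt.apply([0,-.045,0]); print("spot",s,"origin by spot",so)
hp=[at_z(c,(140+u/4,165+v/4),.126) for u,v in((205,158),(432,212),(378,432),(140,375))]
for h in hp: print("hatch loc",rt.inv().apply(h-np.array([o[0],o[1],0]))) 
of=(so[:2]+o)/2
json.dump(dict(o=[of[0],of[1],0],yaw=yaw),open("f.json","w"))
print("spot W",W([0,-.045,.126])); print("nest",W([0,.014,.06]))
print("round",at_z(c,(436.1,230.1),.024))
print(robot.read_camera("wrist")["T_tool_cam"])
tgt=W([0,-.045,.126+.017+.03]); print(tgt); 
for y in (yaw,yaw+np.pi,yaw+np.pi/2,yaw-np.pi/2): print(y,move(tgt,y))
print(robot.observe()["time"])
E
```

```text
-0.24451324044333342 [0.54040497 0.19225813] [np.float64(0.21696618298722536), np.float64(0.23749272741851404), np.float64(0.21739686044017656), np.float64(0.23642727911878125)]
spot [0.5300238  0.15099624 0.126     ] origin by spot [0.54091758 0.19465773 0.126     ]
hatch loc [0.05997843 0.0592213  0.126     ]
hatch loc [ 0.05992239 -0.06719466  0.126     ]
hatch loc [-0.05889775 -0.06908304  0.126     ]
hatch loc [-0.06004332  0.06171387  0.126     ]
spot W [0.52976749 0.14979644 0.126     ]
nest [0.54405045 0.2070415  0.06      ]
round [ 0.56705953 -0.30935819  0.024     ]
[[ 2.13413949e-04  9.66292271e-01  2.57447473e-01  6.87854606e-02]
 [ 9.99999751e-01 -3.79533575e-04  5.95564066e-04  1.01457384e-04]
 [ 6.73198913e-04  2.57447282e-01 -9.66292111e-01 -1.66336151e-01]
 [ 0.00000000e+00  0.00000000e+00  0.00000000e+00  1.00000000e+00]]
[0.52976749 0.14979644 0.173     ]
-0.24451324044333342 (array([-7.011, -2.826,  0.787]), np.float64(2.96))
2.89707941314646 (array([-7.011, -2.826,  0.787]), np.float64(-0.181))
1.3262830863515631 (array([-7.011, -2.826,  0.787]), np.float64(1.39))
-1.81530956723823 (array([-7.011, -2.826,  0.787]), np.float64(4.531))
0.25
```

>>> step_arm([
  [[-7.0,-2.83,0.3],-1.75],
  [[-7.0,-2.83,0.3],-1.75],
  [[-7.0,-2.83,0.3],-1.75],
  [[-7.0,-2.83,0.3],-1.75],
  [[-7.0,-2.83,0.3],-1.75],
  [[-7.0,-2.83,0.3],-1.75],
  [[-7.0,-2.83,0.3],-1.75],
  [[-7.0,-2.83,0.3],-1.75],
  [[-7.0,-2.83,0.3],-1.75],
  [[-7.0,-2.83,0.7],-1.75],
], hand=255, squeeze=10)

```text
time: 1.5
tool_pos: [0.531, 0.149, 0.1793]
tool_rot: [-3.138, 0.002, -1.844]
contact_force: [-0.2, -0.0, 0.0]
opening: 0.0008
grip_force: 0.0
```

Run:
```python
from h import *
o=robot.observe(); print(o); print(move(W([0,-.045,.143]),fr()[1]-np.pi/2))
```

```text
{'time': 1.5, 'qpos': array([ 1.34576195e-01,  4.23429673e-01,  1.51776876e+00,  1.08261111e-04,
        1.19680413e+00, -2.73417382e+00]), 'qvel': array([ 0.01912261,  0.18492712,  0.33741446,  0.0019994 , -0.47896835,
       -1.48523752]), 'joint_efforts': array([ -0.92248226, -48.48194361, -25.46713471,  -0.16833841,
         0.82165735,   1.94886222]), 'tool_pos': array([0.53098717, 0.14902285, 0.17925811]), 'tool_rot': array([-3.13833641e+00,  1.51519695e-03, -1.84367587e+00]), 'contact_force': array([-0.1797535 , -0.04562854,  0.00053123]), 'torque': array([ 0.06445171,  0.10737125, -0.01477538]), 'grip_force': 0.0, 'opening': 0.0008407426841960781}
(array([-0.006,  0.025,  0.604]), np.float64(-0.028))
```

>>> step_arm([
  [[0,0.02,0.25],0],
  [[0,0.02,0.4],0],
  [[0,0.02,0.45],0],
  [[0,0.02,0.5],0],
  [[0,0.02,0.52],0],
  [[0,0.02,0.52],0],
])

```text
time: 2.25
tool_pos: [0.5282, 0.1504, 0.1475]
tool_rot: [-3.141, 0.0, -1.848]
contact_force: [0.6, -0.1, -0.4]
opening: 0.0
grip_force: 0.0
```

>>> step_arm([
  [[0,0,0.02],0],
  [[0,0,0.04],0],
  [[0,0,0.06],0],
  [[0,0,0.06],0],
])

```text
time: 2.75
tool_pos: [0.528, 0.1503, 0.1435]
tool_rot: [3.141, -0.0, -1.848]
contact_force: [-0.1, -0.1, -0.0]
opening: 0.0005
grip_force: 0.0
```

>>> step_arm([
  [[0,0,0.015],0],
  [[0,0,0.03],0],
  [[0,0,0.03],0],
])

```text
time: 3.12
tool_pos: [0.528, 0.1504, 0.1417]
tool_rot: [3.141, 0.0, -1.848]
contact_force: [0.1, -0.3, 0.5]
opening: 0.0002
grip_force: 0.0
```

>>> step_arm([
  [[0,0,0.015],0],
  [[0,0,0.03],0],
  [[0,0,0.03],0],
])

```text
time: 3.5
tool_pos: [0.528, 0.1504, 0.1399]
tool_rot: [3.141, 0.0, -1.848]
contact_force: [0.5, -0.1, -0.3]
opening: 0.0007
grip_force: 0.0
```

>>> step_arm([
  [[0,0,0.01],0],
  [[0,0,0.02],0],
  [[0,0,0.02],0],
])

```text
time: 3.88
tool_pos: [0.528, 0.1504, 0.1388]
tool_rot: [3.142, 0.0, -1.848]
contact_force: [-0.5, -0.6, -0.8]
opening: 0.0004
grip_force: 0.0
```

Run:
```python
from h import *
print(robot.tip_extent)
c=cam("scene"); cv2.imwrite("pics/s1.png",cv2.resize(c["pixels"][120:260,290:450,::-1],(800,600)[0:2] if 0 else (686,600),interpolation=cv2.INTER_CUBIC)); print(robot.observe()["contact_force"])
```

```text
0.017
[-0.02893759 -0.47847749 -0.73810426]
```

View pics/s1.png

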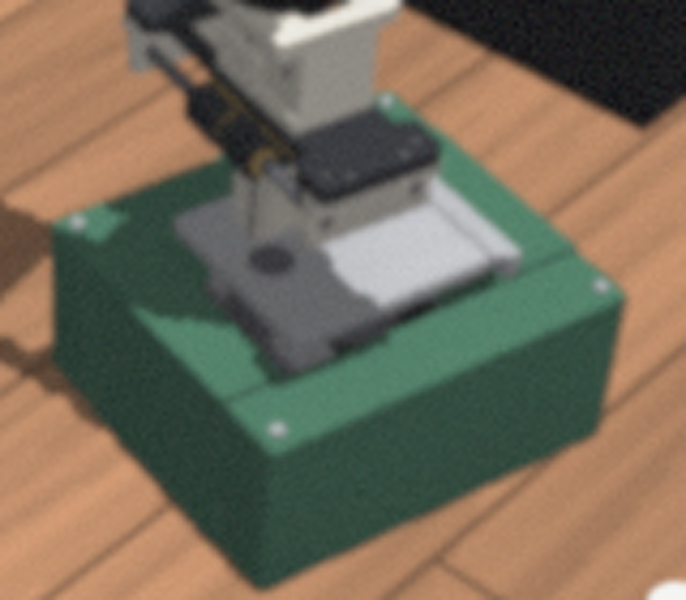

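Run:
```python
from h import *
c=cam("scene"); o=robot.observe()
def proj(p):
    q=R.from_euler("xyz",c["rotation"]).inv().apply(np.array(p)-c["xyz"]); s=np.array([q[0],-q[1]])/-q[2]
    s=s*(1+c["k1"]*(s@s)); K=c["intrinsics"]; u=np.array([K[0,0]*s[0]+K[0,2],K[1,1]*s[1]+K[1,2]]); return u, (u-[290,120])*[686/160,600/140]
for p in (W([0,-.045,.126]), o["tool_pos"], o["tool_pos"]-[0,0,.017], o["tool_pos"]+[0,0,.045]): print(p,proj(p))
print(at_z(c,(290+272*160/686,120+260*140/600),.126))
w=cam("wrist"); cv2.imwrite("pics/w1.png",w["pixels"][:,:,::-1])
```

```text
[0.52976749 0.14979644 0.126     ] (array([351.83206844, 180.19183151]), array([265.10499342, 257.96499219]))
[0.5280646  0.15036913 0.13883074] (array([351.76161616, 175.49787454]), array([264.80292929, 237.84803374]))
[0.5280646  0.15036913 0.12183074] (array([351.33691627, 181.11224522]), array([262.9820285 , 261.90962236]))
[0.5280646  0.15036913 0.18383074] (array([352.92247642, 160.14385342]), array([269.78011765, 172.04508609]))
[0.53355688 0.15112764 0.126     ]
```

View pics/w1.png

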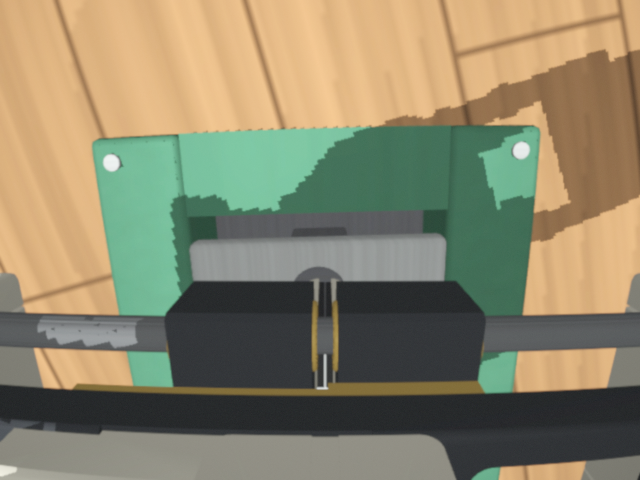

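Run:
```python
from h import *
c=cam("wrist"); o=c["obs"]; T=c["T_tool_cam"]; Rt=R.from_euler("xyz",o["tool_rot"])
def proj(p):
    q=np.linalg.inv(T)@np.append(Rt.inv().apply(np.array(p)-o["tool_pos"]),1); s=np.array([q[0],-q[1]])/-q[2]
    s=s*(1+c["k1"]*(s@s)); K=c["intrinsics"]; return np.array([K[0,0]*s[0]+K[0,2],K[1,1]*s[1]+K[1,2]])
print("tip",proj(o["tool_pos"]+Rt.apply([0,0,.017])),"tip front",proj(o["tool_pos"]+Rt.apply([.0095,0,.017])), proj(o["tool_pos"]+Rt.apply([.0095,.019,.017])))
print("spot",proj(W([0,-.045,.126])),"spot far", proj(W([0,-.058,.126])))
for x in(-.06,.06): print("lid",proj(W([x,-.07,.126])),"case",proj(W([x/.06*.11,-.12,.11])))
print(o["tool_rot"],o["contact_force"])
```

```text
tip [324.87594743 281.68078595] tip front [324.88361879 262.95635266] [364.69137506 262.95979754]
spot [321.07682395 284.62341432] spot far [320.11179489 258.39035152]
lid [449.6700537  229.33405009] case [545.22762345 117.4462422 ]
lid [189.80193007 237.39102918] case [ 90.12097613 132.95587578]
[-3.14158398e+00  9.38147640e-05 -1.84766202e+00] [ 0.30952299 -0.06927293 -0.09606101]
```

The scene crop and wrist view show the hatch still shut at (320,270) in the wrist picture. The tips are over the spot and not yet touching, so I keep descending gently.

>>> step_arm([
  [[0,0,0.01],0],
  [[0,0,0.02],0],
  [[0,0,0.02],0],
])

```text
time: 4.45
tool_pos: [0.528, 0.1504, 0.1376]
tool_rot: [3.142, 0.0, -1.848]
contact_force: [0.4, 0.1, -0.2]
opening: 0.0004
grip_force: 0.0
```

>>> step_arm([
  [[0,0,0.01],0],
  [[0,0,0.02],0],
  [[0,0,0.02],0],
])

```text
time: 4.82
tool_pos: [0.528, 0.1504, 0.1364]
tool_rot: [3.142, 0.0, -1.848]
contact_force: [-0.3, -0.4, -0.1]
opening: 0.0003
grip_force: 0.0
```

>>> step_arm([
  [[0,0,0.01],0],
  [[0,0,0.02],0],
  [[0,0,0.02],0],
])

```text
time: 5.2
tool_pos: [0.528, 0.1504, 0.1352]
tool_rot: [3.142, 0.0, -1.848]
contact_force: [-0.3, -0.4, 0.2]
opening: 0.0001
grip_force: 0.0
```

>>> step_arm([
  [[0,0,0.01],0],
  [[0,0,0.02],0],
  [[0,0,0.02],0],
])

```text
time: 5.58
tool_pos: [0.528, 0.1504, 0.134]
tool_rot: [3.142, 0.0, -1.848]
contact_force: [0.3, 0.4, 1.0]
opening: 0.0003
grip_force: 0.0
```

>>> step_arm([
  [[0,0,0.01],0],
  [[0,0,0.02],0],
  [[0,0,0.02],0],
])

```text
time: 5.95
tool_pos: [0.528, 0.1504, 0.1328]
tool_rot: [3.141, 0.0, -1.848]
contact_force: [0.5, 0.1, 0.3]
opening: 0.0005
grip_force: 0.0
```

>>> step_arm([
  [[0,0,0.01],0],
  [[0,0,0.01],0],
])

```text
time: 6.2
tool_pos: [0.528, 0.1504, 0.1322]
tool_rot: [3.141, 0.0, -1.848]
contact_force: [-0.3, 0.2, -0.1]
opening: 0.0002
grip_force: 0.0
```

>>> step_arm([
  [[0,0,0.01],0],
  [[0,0,0.02],0],
])

```text
time: 6.45
tool_pos: [0.5281, 0.1504, 0.131]
tool_rot: [-3.142, 0.0, -1.848]
contact_force: [-0.9, -0.0, -0.1]
opening: 0.0007
grip_force: 0.0
```

>>> step_arm([
  [[0,0,0.01],0],
  [[0,0,0.02],0],
])

```text
time: 6.7
tool_pos: [0.528, 0.1504, 0.1298]
tool_rot: [-3.142, 0.0, -1.848]
contact_force: [-0.7, -0.2, 0.0]
opening: 0.0003
grip_force: 0.0
```

>>> step_arm([
  [[0,0,0.01],0],
  [[0,0,0.02],0],
])

```text
time: 6.95
tool_pos: [0.528, 0.1504, 0.1286]
tool_rot: [-3.142, 0.0, -1.848]
contact_force: [-0.6, 0.1, -0.6]
opening: 0.0002
grip_force: 0.0
```

Run:
```python
from h import *
s=cam("scene"); w=cam("wrist")
a=cv2.resize(s["pixels"][145:205,320:400],(800,600),interpolation=cv2.INTER_CUBIC)[:,:,::-1]
b=w["pixels"][200:400,160:500,::-1]
cv2.imwrite("pics/c2.png",np.vstack([a[:400],np.pad(b,((0,0),(0,460),(0,0)))]))
```

```text
(no output)
```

View pics/c2.png

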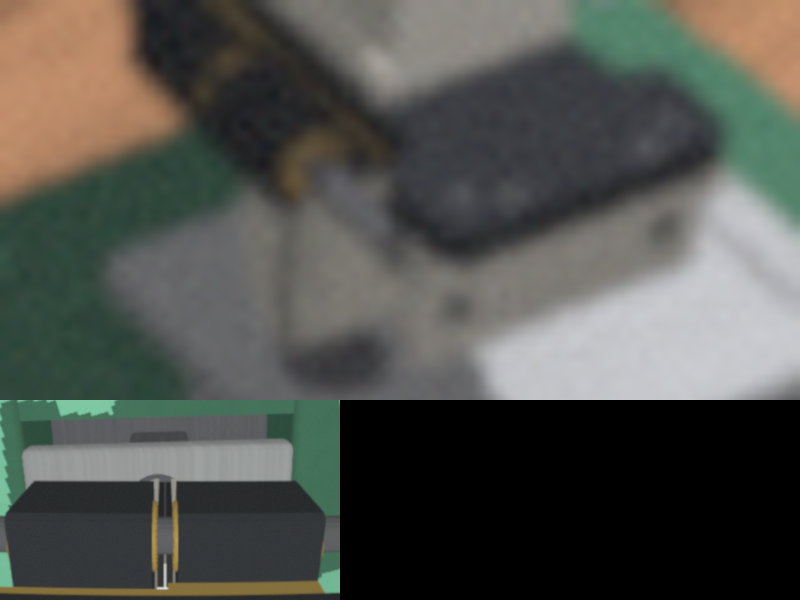

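The lid is unmoved, with the spot at scene (353,181), and the tips are just above it. Continuing down by feel.

>>> step_arm([
  [[0,0,0.01],0],
  [[0,0,0.02],0],
])

```text
time: 7.3
tool_pos: [0.5281, 0.1503, 0.1274]
tool_rot: [-3.142, 0.0, -1.848]
contact_force: [0.5, -1.0, 0.3]
opening: 0.0005
grip_force: 0.0
```

>>> step_arm([
  [[0,0,0.01],0],
  [[0,0,0.02],0],
])

```text
time: 7.55
tool_pos: [0.528, 0.1504, 0.1262]
tool_rot: [-3.142, 0.0, -1.848]
contact_force: [0.7, -0.3, 0.1]
opening: 0.0007
grip_force: 0.0
```

>>> step_arm([
  [[0,0,0.01],0],
  [[0,0,0.02],0],
])

```text
time: 7.8
tool_pos: [0.5281, 0.1504, 0.125]
tool_rot: [-3.142, 0.0, -1.848]
contact_force: [-0.0, -0.1, 0.1]
opening: 0.0004
grip_force: 0.0
```

>>> step_arm([
  [[0,0,0.01],0],
  [[0,0,0.02],0],
])

```text
time: 8.05
tool_pos: [0.5281, 0.1504, 0.1238]
tool_rot: [-3.142, 0.0, -1.848]
contact_force: [-0.4, 0.3, -0.7]
opening: 0.0003
grip_force: 0.0
```

>>> step_arm([
  [[0,0,0.01],0],
  [[0,0,0.02],0],
])

```text
time: 8.3
tool_pos: [0.528, 0.1504, 0.1226]
tool_rot: [3.142, 0.0, -1.848]
contact_force: [-0.2, 0.1, 0.8]
opening: 0.0005
grip_force: 0.0
```

>>> step_arm([
  [[0,0,0.01],0],
  [[0,0,0.02],0],
])

```text
time: 8.55
tool_pos: [0.528, 0.1504, 0.1214]
tool_rot: [-3.142, 0.0, -1.848]
contact_force: [0.1, -0.4, 0.1]
opening: 0.0005
grip_force: 0.0
```

Run:
```python
from h import *
s=cam("scene"); im=cv2.resize(s["pixels"][120:260,290:450,::-1],(686,600),interpolation=cv2.INTER_CUBIC)
old=cv2.imread("pics/s1.png")
for n,(x0,y0,x1,y1) in dict(lidcorner=(230,290,400,390),spot=(240,235,310,285),screw=(250,400,310,450),hinge=(430,180,540,270)).items():
    t=old[y0:y1,x0:x1]; r=cv2.matchTemplate(im[y0-30:y1+30,x0-30:x1+30],t,cv2.TM_CCOEFF_NORMED); _,v,_,l=cv2.minMaxLoc(r); print(n,v,l[0]-30,l[1]-30)
cv2.imwrite("pics/s3.png",im)
w=cam("wrist"); g=w["pixels"].mean(2); cv2.imwrite("pics/w3.png",w["pixels"][:,:,::-1])
for col in(230,400): print(col,[int(v) for v in g[200:300:3,col]])
```

```text
lidcorner 0.9865235090255737 1 1
spot 0.7473162412643433 7 9
screw 0.995648205280304 0 0
hinge 0.9867690801620483 2 1
230 [164, 163, 163, 163, 162, 162, 130, 94, 93, 93, 93, 93, 93, 93, 93, 94, 100, 126, 143, 153, 154, 156, 154, 155, 154, 154, 154, 85, 44, 45, 42, 44, 43, 43]
400 [92, 92, 92, 91, 92, 90, 95, 94, 95, 94, 95, 94, 93, 94, 94, 118, 131, 150, 155, 158, 158, 158, 158, 158, 158, 158, 157, 90, 43, 43, 43, 44, 42, 41]
```

>>> step_arm([
  [[0,0,0.01],0],
  [[0,0,0.02],0],
])

```text
time: 8.9
tool_pos: [0.5281, 0.1504, 0.1202]
tool_rot: [-3.141, 0.0, -1.848]
contact_force: [-0.9, 0.2, 1.4]
opening: 0.0004
grip_force: 1.0
```

>>> step_arm([
  [[0,0,0.01],0],
  [[0,0,0.02],0],
])

```text
time: 9.15
tool_pos: [0.5281, 0.1503, 0.1193]
tool_rot: [-3.141, 0.0, -1.848]
contact_force: [-1.0, -0.1, 3.4]
opening: 0.0001
grip_force: 2.0
```

View pics/s3.png

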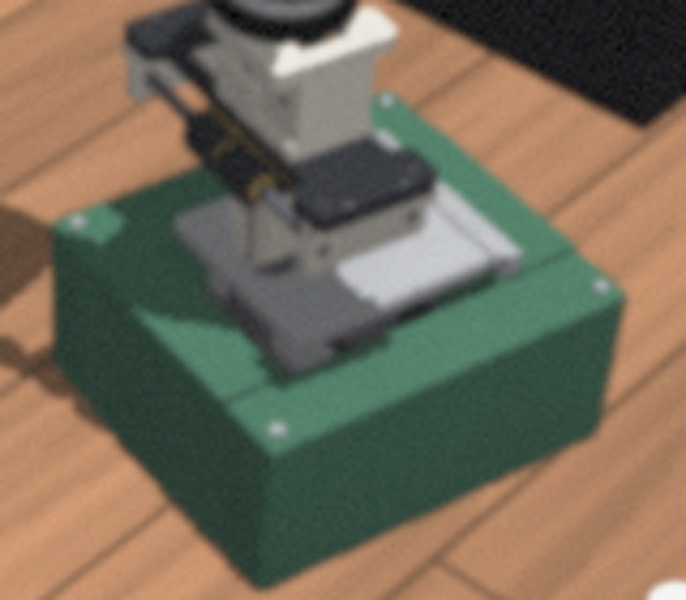

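Contact is felt at TCP z of about 0.1205, as push rises from 1.4 to 3.4 N. The tips were over the spot in the picture (265,262). Now I press in small steps.

>>> step_arm([
  [[0,0,0.01],0],
  [[0,0,0.02],0],
])

```text
time: 9.4
tool_pos: [0.5281, 0.1503, 0.1179]
tool_rot: [-3.141, 0.0, -1.848]
contact_force: [-1.5, -0.8, 4.0]
opening: 0.0003
grip_force: 2.1
```

>>> step_arm([
  [[0,0,0.01],0],
  [[0,0,0.01],0],
])

```text
time: 9.65
tool_pos: [0.5281, 0.1503, 0.1172]
tool_rot: [-3.141, -0.0, -1.848]
contact_force: [-1.0, -1.3, 5.1]
opening: 0.0004
grip_force: 2.0
```

>>> step_arm([
  [[0,0,0.01],0],
  [[0,0,0.01],0],
])

```text
time: 9.9
tool_pos: [0.5281, 0.1503, 0.1166]
tool_rot: [-3.142, -0.0, -1.848]
contact_force: [-0.8, -2.0, 3.6]
opening: 0.0004
grip_force: 2.1
```

>>> step_arm([
  [[0,0,0.01],0],
  [[0,0,0.01],0],
])

```text
time: 10.15
tool_pos: [0.5281, 0.1503, 0.116]
tool_rot: [-3.142, -0.0, -1.848]
contact_force: [-0.9, -2.3, 3.5]
opening: 0.0002
grip_force: 2.1
```

>>> step_arm([
  [[0,0,0.008],0],
])

```text
time: 10.28
tool_pos: [0.5281, 0.1503, 0.1156]
tool_rot: [-3.142, -0.0, -1.848]
contact_force: [-0.8, -1.8, 3.7]
opening: 0.0005
grip_force: 2.1
```

>>> step_arm([
  [[0,0,0.008],0],
])

```text
time: 10.4
tool_pos: [0.5281, 0.1503, 0.1151]
tool_rot: [-3.142, -0.0, -1.848]
contact_force: [-1.4, -3.0, 4.0]
opening: 0.0002
grip_force: 2.1
```

>>> step_arm([
  [[0,0,0.008],0],
])

```text
time: 10.52
tool_pos: [0.5281, 0.1503, 0.1146]
tool_rot: [-3.141, 0.0, -1.848]
contact_force: [-0.9, -2.4, 5.1]
opening: 0.0004
grip_force: 2.2
```

>>> step_arm([
  [[0,0,0.008],0],
])

```text
time: 10.65
tool_pos: [0.5281, 0.1503, 0.1141]
tool_rot: [-3.142, -0.0, -1.848]
contact_force: [-0.5, -3.0, 3.5]
opening: 0.0005
grip_force: 2.2
```

>>> step_arm([
  [[0,0,0.008],0],
])

```text
time: 10.78
tool_pos: [0.528, 0.1503, 0.1136]
tool_rot: [3.142, 0.0, -1.848]
contact_force: [-1.3, -2.2, 4.4]
opening: 0.0003
grip_force: 2.2
```

>>> step_arm([
  [[0,0,0.008],0],
])

```text
time: 10.9
tool_pos: [0.5281, 0.1503, 0.1131]
tool_rot: [-3.142, 0.0, -1.848]
contact_force: [-0.4, -2.3, 3.7]
opening: 0.0003
grip_force: 2.2
```

>>> step_arm([
  [[0,0,0.01],0],
])

```text
time: 11.02
tool_pos: [0.5281, 0.1504, 0.1125]
tool_rot: [-3.141, 0.0, -1.848]
contact_force: [-1.4, -3.1, 4.8]
opening: 0.0006
grip_force: 2.2
```

>>> step_arm([
  [[0,0,0.008],0],
])

```text
time: 11.15
tool_pos: [0.5281, 0.1503, 0.112]
tool_rot: [-3.142, 0.0, -1.848]
contact_force: [-1.8, -2.9, 3.2]
opening: 0.0005
grip_force: 2.3
```

>>> step_arm([
  [[0,0,0.01],0],
])

```text
time: 11.28
tool_pos: [0.5281, 0.1503, 0.1115]
tool_rot: [-3.142, 0.0, -1.848]
contact_force: [-1.5, -2.7, 4.7]
opening: 0.0004
grip_force: 2.3
```

>>> step_arm([
  [[0,0,0.008],0],
])

```text
time: 11.4
tool_pos: [0.5281, 0.1504, 0.111]
tool_rot: [-3.142, 0.0, -1.848]
contact_force: [-0.3, -2.9, 5.1]
opening: 0.0007
grip_force: 2.3
```

>>> step_arm([
  [[0,0,0.01],0],
])

```text
time: 11.52
tool_pos: [0.5281, 0.1504, 0.1104]
tool_rot: [-3.142, 0.0, -1.848]
contact_force: [-1.0, -2.2, 4.3]
opening: 0.0005
grip_force: 2.3
```

>>> step_arm([
  [[0,0,0.008],0],
])

```text
time: 11.65
tool_pos: [0.5281, 0.1504, 0.1099]
tool_rot: [-3.141, 0.0, -1.848]
contact_force: [-0.1, -2.0, 4.1]
opening: 0.0007
grip_force: 2.3
```

>>> step_arm([
  [[0,0,0.01],0],
])

```text
time: 11.78
tool_pos: [0.5281, 0.1504, 0.1093]
tool_rot: [-3.142, 0.0, -1.848]
contact_force: [-0.7, -2.6, 3.5]
opening: 0.0003
grip_force: 2.3
```

>>> step_arm([
  [[0,0,0.008],0],
])

```text
time: 11.9
tool_pos: [0.5281, 0.1504, 0.1088]
tool_rot: [-3.142, 0.0, -1.848]
contact_force: [-0.5, -3.1, 3.5]
opening: 0.0004
grip_force: 2.3
```

>>> step_arm([
  [[0,0,0.01],0],
])

```text
time: 12.02
tool_pos: [0.5281, 0.1504, 0.1083]
tool_rot: [-3.141, 0.0, -1.848]
contact_force: [-1.3, -3.0, 5.9]
opening: 0.0005
grip_force: 3.2
```

>>> step_arm([
  [[0,0,0.008],0],
])

```text
time: 12.15
tool_pos: [0.5281, 0.1504, 0.108]
tool_rot: [-3.141, 0.0, -1.848]
contact_force: [-1.7, -2.5, 8.0]
opening: 0.0003
grip_force: 4.1
```

>>> step_arm([
  [[0,0,0.006],0],
])

```text
time: 12.28
tool_pos: [0.5282, 0.1504, 0.1079]
tool_rot: [-3.141, 0.0, -1.848]
contact_force: [-2.4, -1.6, 9.5]
opening: 0.0004
grip_force: 4.8
```

>>> step_arm([
  [[0,0,0.004],0],
  [[0,0,-0.3],0],
  [[0,0,-1.0],0],
  [[1,0,-1.7],0],
  [[2,0,-1.8],0],
  [[3,0,-1.8],0],
  [[3,0,-1.8],0],
  [[3,0,-1.8],0],
])

```text
time: 13.28
tool_pos: [0.4789, -0.0226, 0.2151]
tool_rot: [3.141, 0.001, -1.849]
contact_force: [0.2, 0.2, 0.2]
opening: 0.0003
grip_force: 0.0
```

Run:
```python
from h import *
s=cam("scene"); t=cam("top")
a=cv2.resize(s["pixels"][100:260,270:450,::-1],(450,400)); b=cv2.resize(t["pixels"][165:315,140:290,::-1],(400,400)) if 0 else cv2.resize(t["pixels"][165:315,140:290,::-1],(350,400))
cv2.imwrite("pics/open.png",np.hstack([a,b])); o=robot.observe(); print(o["qpos"],o["time"])
```

```text
[-2.05516264e-01  2.63993546e-01  1.65192207e+00  8.43695369e-04
  1.22618283e+00 -3.07178722e+00] 13.375
```

Run:
```python
from h import *
print(move([.567,-.309,.085],3.9-2*np.pi))
```

```text
(array([ 4.213, -2.715,  2.162]), np.float64(0.537))
```

>>> step_arm([
  [[4.2,-2.7,0],0.54],
  [[4.2,-2.7,0],0.54],
  [[4.2,-2.7,0],0.54],
  [[4.2,-2.7,0.7],0.54],
  [[4.2,-2.7,1.4],0.54],
  [[4.2,-2.7,1.9],0.54],
  [[4.2,-2.7,2.15],0.54],
  [[4.2,-2.7,2.15],0.54],
  [[4.2,-2.7,2.15],0.54],
  [[4.2,-2.7,2.15],0.54],
], hand=85)

```text
time: 14.62
tool_pos: [0.5669, -0.3093, 0.0886]
tool_rot: [-3.138, 0.001, -2.387]
contact_force: [-0.2, -0.2, 0.7]
opening: 0.0614
grip_force: 0.0
```

Run:
```python
from h import *
o=robot.observe(); print(o["time"],o["tool_pos"],o["tool_rot"],o["opening"],o["qpos"])
s=cam("scene"); t=cam("top"); w=cam("wrist")
S=s["pixels"][:,:,::-1]; 
def f(i,x,y): return cv2.resize(i,(x,y),interpolation=cv2.INTER_CUBIC)
a=f(S[240:380,140:320],400,311); b=f(t["pixels"][150:320,100:300,::-1],400,311)
d=f(S[80:260,260:460],400,289); e=f(w["pixels"][:,:,::-1],400,289)
cv2.imwrite("pics/comp.png",np.vstack([np.hstack([a,b]),np.hstack([d,e])]))
for n,c in(("s",s),("t",t),("w",w)): np.save(n+".npy",c,allow_pickle=True)
```

```text
14.625 [ 0.56686677 -0.30929153  0.08858228] [-3.13819149e+00  8.47012774e-04 -2.38666216e+00] 0.06136462596092555 [-6.18142161e-01  6.76655725e-01  1.33677139e+00  1.80008474e-04
  1.12466427e+00 -2.94394492e+00]
```

View pics/comp.png

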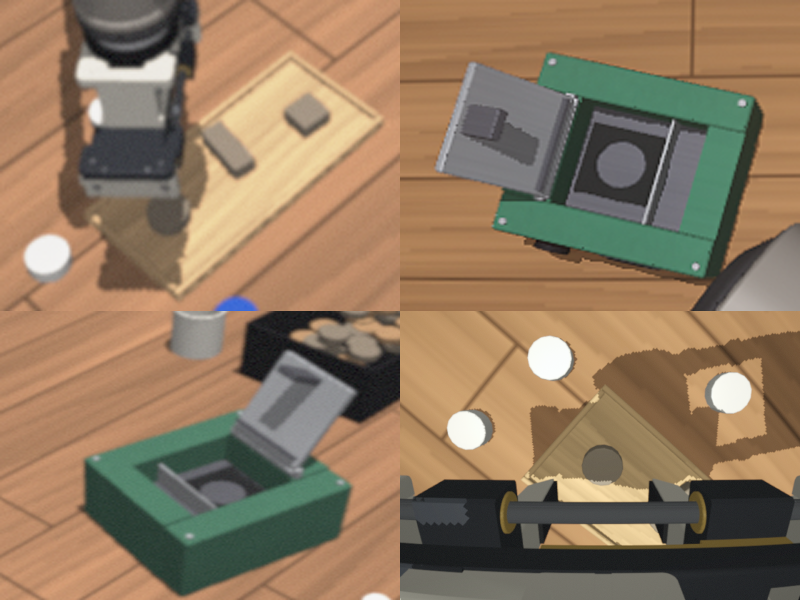

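The hatch is fully open at composite (505,130), and the nest hole is at (622,164), top pixel (211,240). The round blank is at wrist (323,256), between the fingers, and the other blanks are untouched.

Run:
```python
from h import *
L=lambda n:np.load(n+".npy",allow_pickle=True).item()
s,t,w=L("s"),L("t"),L("w")
print("round by wrist",at_z(w,(323.2,255.8),.024),"tool",w["obs"]["tool_pos"])
n=at_z(t,(211,239.6),.062); print("nest by top",n,"est",W([0,.014,.06]))
T=w["T_tool_cam"];K=w["intrinsics"]
def pw(p):
    q=np.linalg.inv(T)@np.append(p,1); x=np.array([q[0],-q[1]])/-q[2]; x=x*(1+w["k1"]*(x@x)); u=K[0,0]*x[0]+K[0,2],K[1,1]*x[1]+K[1,2]; return u,(400+u[0]/1.6,311+u[1]*289/480)
for z in(.017,0,-.02): print(z,pw([0.0095,.031,z]),pw([0,.031,z]),pw([-.0095,.031,z]))
q=R.from_euler("xyz",s["rotation"]).inv()
for z in (.017,0,-.02):
    for y in(-.031,.031):
        p=s["obs"]["tool_pos"]+R.from_euler("xyz",s["obs"]["tool_rot"]).apply([0,y,z])-s["xyz"]; p=q.apply(p); x=np.array([p[0],-p[1]])/-p[2]; u=s["intrinsics"][:2,:2]@x+s["intrinsics"][:2,2]; print(z,y,u,(u-[140,240])*400/180)
```

```text
round by wrist [ 0.56817212 -0.30943168  0.024     ] tool [ 0.56640561 -0.30945368  0.08789887]
nest by top [0.5450405  0.20647764 0.062     ] est [0.54405045 0.2070415  0.06      ]
0.017 ((np.float64(389.74764020051816), np.float64(262.76418854129565)), (np.float64(643.5922751253238), np.float64(469.2059385175718))) ((np.float64(388.89166121827054), np.float64(281.4445033907422)), (np.float64(643.0572882614191), np.float64(480.4530447498427))) ((np.float64(388.0332721068292), np.float64(299.6199930938933)), (np.float64(642.5207950667682), np.float64(491.3962041752816)))
0 ((np.float64(395.71444928770734), np.float64(274.69229744577495)), (np.float64(647.321530804817), np.float64(476.3876540871437))) ((np.float64(394.67500375247545), np.float64(294.89036475509795)), (np.float64(646.6718773452972), np.float64(488.5485737796319))) ((np.float64(393.6340587943669), np.float64(314.4756789476088)), (np.float64(646.0212867464793), np.float64(500.34056503303947)))
-0.02 ((np.float64(404.2911760092305), np.float64(291.87750560400167)), (np.float64(652.6819850057691), np.float64(486.734581499076))) ((np.float64(402.9511008230763), np.float64(314.1800521820851)), (np.float64(651.8444380144226), np.float64(500.16257308463037))) ((np.float64(401.61214600671417), np.float64(335.6947939328676)), (np.float64(651.0075912541963), np.float64(513.1162405137474)))
0.017 -0.031 [209.43311735 331.71746093] [154.29581633 203.81657984]
0.017 0.031 [213.38734284 306.11692996] [163.08298408 146.92651103]
0 -0.031 [208.41198766 326.52226242] [152.02663924 192.27169428]
0 0.031 [212.44493469 300.84813494] [160.98874375 135.21807764]
-0.02 -0.031 [207.18214305 320.26518565] [149.29365121 178.36707922]
-0.02 0.031 [211.31088603 294.50792032] [158.46863563 121.12871182]
```

>>> step_arm([
  [[0,0,0.5],0],
  [[0,0,0.9],0],
  [[0,0,0.95],0],
  [[0,0,0.95],0],
])

```text
time: 15.28
tool_pos: [0.5662, -0.3098, 0.0301]
tool_rot: [-3.141, 0.0, -2.388]
contact_force: [-0.4, -0.8, 0.1]
opening: 0.061
grip_force: 0.0
```

>>> step_arm([
  [[0,0,0.04],0],
  [[0,0,0.08],0],
])

```text
time: 15.52
tool_pos: [0.5662, -0.3097, 0.0254]
tool_rot: [-3.14, 0.0, -2.388]
contact_force: [0.7, 0.0, 0.6]
opening: 0.0609
grip_force: 0.0
```

>>> step_arm([
  [[0,0,0.04],0],
  [[0,0,0.08],0],
])

```text
time: 15.78
tool_pos: [0.5658, -0.3095, 0.0197]
tool_rot: [-3.141, 0.0, -2.388]
contact_force: [0.6, 0.0, 0.9]
opening: 0.0613
grip_force: 0.0
```

>>> step_arm([
  [[0,0,0.04],0],
  [[0,0,0.08],0],
  [[0,0,0.08],0],
])

```text
time: 16.15
tool_pos: [0.5657, -0.3093, 0.0146]
tool_rot: [3.141, -0.0, -2.388]
contact_force: [0.1, -0.4, 0.4]
opening: 0.0616
grip_force: 0.0
```

>>> step_arm([
  [[0,0,0.04],0],
  [[0,0,0.08],0],
  [[0,0,0.1],0],
  [[0,0,0.1],0],
])

```text
time: 16.65
tool_pos: [0.5657, -0.3094, 0.0088]
tool_rot: [3.141, 0.0, -2.388]
contact_force: [-0.1, -0.3, 0.5]
opening: 0.0613
grip_force: 0.0
```

>>> step_arm([
  [[0,0,0.025],0],
  [[0,0,0.025],0],
])

```text
time: 16.9
tool_pos: [0.5658, -0.3094, 0.0074]
tool_rot: [3.141, 0.0, -2.388]
contact_force: [-0.1, -0.2, -0.2]
opening: 0.0614
grip_force: 0.0
```

>>> step_arm([
  [[0,0,0],0],
  [[0,0,0],0],
  [[0,0,0],0],
  [[0,0,0],0],
  [[0,0,0],0],
], hand=255, squeeze=15)

```text
time: 17.52
tool_pos: [0.5659, -0.3095, 0.0075]
tool_rot: [-3.141, 0.0, -2.388]
contact_force: [-0.6, -0.7, -1.3]
opening: 0.0396
grip_force: 15.0
```

>>> step_arm([
  [[0,0,-0.3],0],
  [[0,0,-1.0],0],
  [[0,0,-2.0],0],
  [[0,0,-2.8],0],
  [[0,0,-2.8],0],
])

```text
time: 18.15
tool_pos: [0.5679, -0.3108, 0.1819]
tool_rot: [-3.131, 0.002, -2.388]
contact_force: [0.5, 0.7, -1.2]
opening: 0.0394
grip_force: 15.0
```

Run:
```python
from h import *
n=np.array([.5445,.2067,.175]); print(move(n,fr()[1]-np.pi/2)); print(move(W([0,-.1,.175])),robot.observe()["opening"],robot.observe()["tool_pos"])
```

```text
(array([-5.621,  6.554,  0.059]), np.float64(-0.572))
(array([-4.022,  5.535,  0.066]), None) 0.03938245288803255 [ 0.56785106 -0.31079999  0.18194024]
```

>>> step_arm([
  [[-4.0,5.5,0],-0.57],
  [[-4.0,5.5,0],-0.57],
  [[-4.0,5.5,0],-0.57],
  [[-4.0,5.5,0],-0.57],
  [[-4.0,5.5,0],-0.57],
  [[-4.0,5.5,0],-0.57],
  [[-4.0,5.5,0],-0.57],
  [[-4.0,5.5,0],-0.57],
  [[-4.8,6.0,0],-0.57],
  [[-5.3,6.3,0],-0.57],
])

```text
time: 19.4
tool_pos: [0.54, 0.1832, 0.1753]
tool_rot: [-3.141, 0.0, -1.82]
contact_force: [0.7, -0.5, -1.6]
opening: 0.0396
grip_force: 15.0
```

>>> step_arm([
  [[0,0,0],0],
  [[0,0,0],0],
  [[0,0,0],0],
])

```text
time: 19.77
tool_pos: [0.5389, 0.1821, 0.1754]
tool_rot: [3.141, -0.0, -1.82]
contact_force: [0.5, -0.3, -0.4]
opening: 0.0394
grip_force: 15.0
```

Run:
```python
from h import *
w=cam("wrist"); print(w["obs"]["tool_pos"],w["obs"]["tool_rot"],w["obs"]["opening"])
print(move([.5445,.2067,.13],fr()[1]-np.pi/2),w["obs"]["time"])
```

```text
[0.538938   0.18207968 0.17544107] [ 3.14130489e+00 -3.75857688e-04 -1.81976702e+00] 0.03941901627144688
(array([-0.417,  0.011,  0.759]), np.float64(-0.004)) 19.775
```

>>> step_arm([
  [[-0.42,0.01,0],0],
  [[-0.42,0.01,0.4],0],
  [[-0.42,0.01,0.9],0],
  [[-0.42,0.01,1.3],0],
  [[-0.42,0.01,1.55],0],
  [[-0.42,0.01,1.7],0],
  [[-0.42,0.01,1.7],0],
])

```text
time: 20.7
tool_pos: [0.5445, 0.2082, 0.0734]
tool_rot: [3.141, -0.0, -1.818]
contact_force: [-0.8, 0.3, -1.0]
opening: 0.0388
grip_force: 15.0
```

>>> step_arm([
  [[0,0,0.05],0],
  [[0,0,0.08],0],
  [[0,0,0.12],0],
  [[0,0,0.12],0],
])

```text
time: 21.2
tool_pos: [0.5444, 0.2084, 0.0662]
tool_rot: [3.141, -0.0, -1.818]
contact_force: [0.1, 0.5, 0.0]
opening: 0.0394
grip_force: 15.0
```

Run:
```python
from h import *
o=robot.observe(); print(o["tool_pos"],o["contact_force"],o["opening"])
print(move([.5445,.2067,.0625]))
```

```text
[0.54435554 0.20836456 0.06618725] [0.11888605 0.53094085 0.02681736] 0.039392035789262606
(array([ 0.026, -0.009,  0.061]), None)
```

Position is within 2 mm of the nest. Lowering the last 4 mm in small steps.

>>> step_arm([
  [[0.02,0,0.02],0],
  [[0.02,0,0.03],0],
])

```text
time: 21.45
tool_pos: [0.5441, 0.2071, 0.0645]
tool_rot: [3.142, 0.0, -1.818]
contact_force: [0.5, 0.6, -0.5]
opening: 0.0394
grip_force: 15.0
```

>>> step_arm([
  [[0,0,0.015],0],
  [[0,0,0.03],0],
])

```text
time: 21.7
tool_pos: [0.5442, 0.2072, 0.0626]
tool_rot: [-3.142, 0.0, -1.818]
contact_force: [0.0, 0.4, -0.3]
opening: 0.0394
grip_force: 15.0
```

>>> step_arm([
  [[0,0,0.01],0],
  [[0,0,0.01],0],
  [[0,0,0.01],0],
  [[0,0,0.01],0],
], hand=110)

```text
time: 22.2
tool_pos: [0.5442, 0.2072, 0.0622]
tool_rot: [-3.141, 0.0, -1.818]
contact_force: [1.1, -0.2, 0.8]
opening: 0.0521
grip_force: 0.0
```

>>> step_arm([
  [[0,0,-0.2],0],
  [[0,0,-0.8],0],
  [[0.3,0,-1.8],0],
  [[1.2,0,-2.5],0],
  [[2.2,0,-3.0],0],
  [[2.5,0,-3.3],0],
  [[2.5,0,-3.3],0],
])

```text
time: 23.08
tool_pos: [0.5082, 0.0602, 0.2629]
tool_rot: [-3.136, 0.001, -1.821]
contact_force: [0.9, -0.0, -0.1]
opening: 0.0524
grip_force: 0.0
```

Run:
```python
from h import *
s=cam("scene"); t=cam("top"); w=cam("wrist"); o=w["obs"]; print(o["tool_pos"],o["tool_rot"],o["qpos"],o["time"])
def f(i,x,y): return cv2.resize(i,(x,y),interpolation=cv2.INTER_CUBIC)
b=f(t["pixels"][170:300,140:290,::-1],400,300); d=f(s["pixels"][100:250,280:460,::-1],400,300)
cv2.imwrite("pics/placed.png",np.vstack([np.hstack([b,d]),np.hstack([f(w["pixels"][:,:,::-1],400,300),np.zeros((300,400,3),np.uint8)])]))
np.save("w2.npy",w,allow_pickle=True)
# path points for TCP centre (tip taken 6 mm above TCP), lead corner 10 mm
def tcp(th,r=.116,hw=.010): 
    y=.067-r*np.cos(th)+.006*np.sin(th); z=.120+r*np.sin(th)+.006*np.cos(th); return [0,y+hw,z-.0055]
for th in (2.1,1.57,1.2,.9,.6,.3,.1,0): print(th,tcp(th))
print("behind",W([0,.17,.21]), "limits reach", np.hypot(*W([0,.17,.21])[:2]))
```

```text
[0.50742376 0.06207014 0.26026719] [-3.14116281e+00  6.98629539e-04 -1.81818500e+00] [-2.86709680e-02  2.87175946e-01  1.49116545e+00  6.01701923e-04
  1.36268010e+00 -2.92299896e+00] 23.175
2.1 [0, np.float64(0.14074140433347673), np.float64(0.21160320990367018)]
1.57 [0, np.float64(0.08290762419914595), np.float64(0.23050474118035721)]
1.2 [0, np.float64(0.04055873499650922), np.float64(0.2247906804990583)]
0.9 [0, np.float64(0.009593205138367832), np.float64(0.20909558132641204)]
0.6 [0, np.float64(-0.015351076489152468), np.float64(0.18495054060328217)]
0.3 [0, np.float64(-0.03204591149860226), np.float64(0.15451236290746903)]
0.1 [0, np.float64(-0.03782148267237002), np.float64(0.13205070132270022)]
0 [0, np.float64(-0.039), np.float64(0.1205)]
behind [0.58181557 0.35840132 0.21      ] limits reach 0.683345347638716
```

View pics/placed.png

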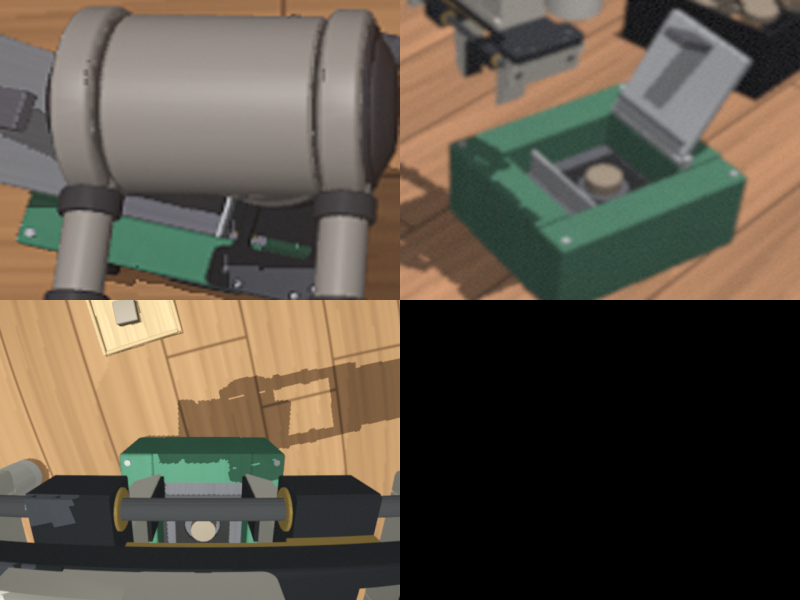

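The blank lies flat in the nest, at (602,180) in the composite, and the hatch is still open. Next I go over the hatch and get behind it with closed fingers.

>>> step_arm([
  [[0,0,-0.9],0],
  [[-0.5,0,-1.0],0],
  [[-1.5,0,-1.0],0],
  [[-2.5,0,-1.0],0],
  [[-3.5,0,-1.0],0],
  [[-4.5,0,-1.0],0],
  [[-5.2,0,-1.0],0],
  [[-5.2,0,-1.0],0],
  [[-5.2,0,-1.0],0],
  [[-5.2,0,-1.0],0],
], hand=255, squeeze=10)

```text
time: 24.48
tool_pos: [0.5836, 0.3636, 0.3202]
tool_rot: [3.142, -0.0, -1.818]
contact_force: [0.6, -1.2, 0.4]
opening: 0.0005
grip_force: 0.0
```

```bash
cat >> h.py <<'E'
def loc():
    o,y=fr(); return R.from_euler("z",-y).apply(robot.observe()["tool_pos"]-o)
E
python3 - <<'E'
from h import *
o=robot.observe(); print(loc(),o["tool_rot"],o["qpos"],o["contact_force"])
print("behind",move(W([0,.17,.212]),fr()[1]-np.pi/2))
E
```

```text
[0.00049176 0.17545039 0.32024893] [ 3.14155919e+00 -1.99569069e-04 -1.81835894e+00] [ 4.45856206e-01  6.37404869e-01  7.72463058e-01 -1.33826909e-04
  1.73187802e+00 -2.44819528e+00] [ 0.58665616 -1.17077696  0.42192328]
behind (array([0.091, 0.008, 1.804]), np.float64(-0.003))
```

>>> step_arm([
  [[0.05,0,0.5],0],
  [[0.05,0,1.2],0],
  [[0.05,0,1.7],0],
  [[0.05,0,1.8],0],
  [[0.05,0,1.8],0],
  [[0.2,0,1.8],0],
  [[0.35,0,1.8],0],
])

```text
time: 25.35
tool_pos: [0.5789, 0.3434, 0.2134]
tool_rot: [-3.14, 0.001, -1.818]
contact_force: [0.8, 5.1, 3.8]
opening: 0.0005
grip_force: 2.8
```

>>> step_arm([
  [[0.1,0,-0.03],0],
  [[0.2,0,-0.06],0],
  [[0.3,0,-0.1],0],
])

```text
time: 25.72
tool_pos: [0.5743, 0.3264, 0.2187]
tool_rot: [-3.141, 0.001, -1.817]
contact_force: [0.3, 2.6, 3.1]
opening: 0.0002
grip_force: 1.7
```

>>> step_arm([
  [[0.1,0,-0.03],0],
  [[0.2,0,-0.06],0],
  [[0.3,0,-0.09],0],
  [[0.4,0,-0.12],0],
  [[0.5,0,-0.14],0],
  [[0.6,0,-0.16],0],
  [[0.7,0,-0.18],0],
  [[0.8,0,-0.2],0],
  [[0.9,0,-0.2],0],
])

```text
time: 26.85
tool_pos: [0.5608, 0.2738, 0.2301]
tool_rot: [3.141, 0.0, -1.818]
contact_force: [0.5, 2.2, -1.0]
opening: 0.0004
grip_force: 1.3
```

Run:
```python
from h import *
p=loc(); print(p, robot.observe()["contact_force"])
def tcp(th,r=.116,hw=.010): 
    y=.067-r*np.cos(th)+.006*np.sin(th); z=.120+r*np.sin(th)+.006*np.cos(th); return np.array([0,y+hw,z-.0055])
for th in np.arange(1.5,-.01,-.075): d=tcp(th)-p; print(round(th,3),np.round([-d[1]/.06,-d[2]/.06],3))
```

```text
[7.12029573e-05 8.28560354e-02 2.30071315e-01] [ 0.51934091  2.24579506 -1.04824259]
1.5 [ 0.135 -0.009]
1.425 [ 0.28  -0.001]
1.35 [0.423 0.018]
1.275 [0.566 0.048]
1.2 [0.705 0.088]
1.125 [0.841 0.139]
1.05 [0.973 0.199]
0.975 [1.1  0.27]
0.9 [1.221 0.35 ]
0.825 [1.336 0.438]
0.75 [1.444 0.535]
0.675 [1.544 0.64 ]
0.6 [1.637 0.752]
0.525 [1.72  0.871]
0.45 [1.795 0.995]
0.375 [1.86  1.125]
0.3 [1.915 1.259]
0.225 [1.96  1.397]
0.15 [1.994 1.538]
0.075 [2.018 1.682]
0.0 [2.031 1.826]
```

>>> step_arm([
  [[0.135,0,-0.01],0],
  [[0.28,0,0],0],
  [[0.42,0,0.02],0],
  [[0.56,0,0.05],0],
  [[0.7,0,0.09],0],
  [[0.84,0,0.14],0],
])

```text
time: 27.6
tool_pos: [0.5486, 0.2248, 0.2216]
tool_rot: [-3.141, 0.0, -1.818]
contact_force: [0.2, 3.3, -0.6]
opening: 0.0008
grip_force: 1.6
```

>>> step_arm([
  [[0.13,0,0.06],0],
  [[0.26,0,0.13],0],
  [[0.38,0,0.21],0],
  [[0.495,0,0.3],0],
  [[0.6,0,0.395],0],
])

```text
time: 28.22
tool_pos: [0.5399, 0.1899, 0.1978]
tool_rot: [-3.141, 0.0, -1.818]
contact_force: [1.2, 3.9, 1.3]
opening: 0.0009
grip_force: 1.7
```

>>> step_arm([
  [[0.1,0,0.105],0],
  [[0.193,0,0.217],0],
  [[0.276,0,0.336],0],
  [[0.351,0,0.46],0],
  [[0.416,0,0.59],0],
  [[0.471,0,0.724],0],
])

```text
time: 28.98
tool_pos: [0.533, 0.1627, 0.1542]
tool_rot: [-3.141, 0.0, -1.818]
contact_force: [0.6, 4.8, 2.9]
opening: 0.0005
grip_force: 2.0
```

>>> step_arm([
  [[0.03,0,0.07],0],
  [[0.05,0,0.14],0],
  [[0.07,0,0.21],0],
  [[0.08,0,0.28],0],
])

```text
time: 29.48
tool_pos: [0.5317, 0.1579, 0.1376]
tool_rot: [-3.142, -0.001, -1.818]
contact_force: [0.4, 0.9, 3.6]
opening: 0.0006
grip_force: 1.9
```

Run:
```python
from h import *
print(loc(),robot.observe()["contact_force"])
```

```text
[-5.01821462e-05 -3.66262118e-02  1.37578609e-01] [0.3560752  0.90886872 3.59043977]
```

>>> step_arm([
  [[0.03,0,0.04],0],
  [[0.06,0,0.08],0],
  [[0.09,0,0.12],0],
  [[0.12,0,0.16],0],
  [[0.13,0,0.2],0],
  [[0.13,0,0.24],0],
  [[0.13,0,0.27],0],
  [[0.13,0,0.3],0],
  [[0.13,0,0.3],0],
])

```text
time: 30.6
tool_pos: [0.5299, 0.1503, 0.1196]
tool_rot: [3.141, -0.001, -1.818]
contact_force: [0.8, -1.8, 4.0]
opening: 0.0004
grip_force: 1.9
```

>>> step_arm([
  [[0,0,0.02],0],
  [[0,0,0.04],0],
  [[0,0,0.06],0],
  [[0,0,0.08],0],
  [[0,0,0.08],0],
])

```text
time: 31.22
tool_pos: [0.5299, 0.1506, 0.1148]
tool_rot: [3.141, -0.0, -1.818]
contact_force: [0.1, -3.4, 4.7]
opening: 0.0006
grip_force: 2.1
```

>>> step_arm([
  [[0,0,0.02],0],
  [[0,0,0.04],0],
  [[0,0,0.06],0],
  [[0,0,0.07],0],
  [[0,0,0.07],0],
])

```text
time: 31.85
tool_pos: [0.5299, 0.1507, 0.1107]
tool_rot: [3.141, 0.0, -1.818]
contact_force: [-0.2, -3.9, 3.4]
opening: 0.0002
grip_force: 2.2
```

>>> step_arm([
  [[0,0,0.01],0],
  [[0,0,0.01],0],
])

```text
time: 32.1
tool_pos: [0.5299, 0.1507, 0.1101]
tool_rot: [3.142, 0.0, -1.818]
contact_force: [-1.4, -4.7, 4.0]
opening: 0.0004
grip_force: 2.3
```

>>> step_arm([
  [[0,0,0.01],0],
])

```text
time: 32.22
tool_pos: [0.5299, 0.1507, 0.1095]
tool_rot: [3.142, 0.0, -1.818]
contact_force: [-1.5, -4.1, 5.9]
opening: 0.0005
grip_force: 2.9
```

>>> step_arm([
  [[0,0,0.008],0],
])

```text
time: 32.35
tool_pos: [0.53, 0.1507, 0.1093]
tool_rot: [-3.141, 0.0, -1.818]
contact_force: [-2.0, -3.9, 8.1]
opening: 0.0007
grip_force: 4.0
```

>>> step_arm([
  [[0,0,0.006],0],
])

```text
time: 32.48
tool_pos: [0.53, 0.1507, 0.1092]
tool_rot: [-3.141, 0.0, -1.818]
contact_force: [-2.0, -4.9, 8.3]
opening: 0.0004
grip_force: 4.7
```

>>> step_arm([
  [[0,0,0.002],0],
  [[0,0,-0.03],0],
  [[0,0,-0.07],0],
  [[0,0,-0.12],0],
  [[0,0,-0.17],0],
  [[0,0,-0.22],0],
  [[0,0,-0.3],0],
  [[0,0,-0.5],0],
])

```text
time: 33.48
tool_pos: [0.5294, 0.1509, 0.1386]
tool_rot: [3.14, -0.0, -1.818]
contact_force: [0.8, 0.7, 0.3]
opening: 0.0006
grip_force: 0.0
```

>>> step_arm([
  [[0,0,-1.0],0],
  [[1,0,-1.5],0],
  [[2,0,-1.5],0],
  [[3,0,-1.5],0],
  [[4,0,-1.5],0],
  [[4,0,-1.5],0],
  [[4,0,-1.5],0],
  [[4,0,-1.5],0],
  [[4,0,-1.5],0],
])

```text
time: 34.6
tool_pos: [0.4777, -0.0562, 0.2275]
tool_rot: [-3.14, -0.033, -1.851]
contact_force: [-0.2, 0.6, -1.4]
opening: 0.0006
grip_force: 0.0
```

>>> step_arm([
  [[0,0,0],0],
  [[0,0,0],0],
  [[0,0,0],0],
  [[0,0,0],0],
  [[0,0,0],0],
  [[0,0,0],0],
  [[0,0,0],0],
  [[0,0,0],0],
])

```text
time: 35.6
tool_pos: [0.4775, -0.0571, 0.2275]
tool_rot: [-3.14, -0.033, -1.853]
contact_force: [0.9, 0.0, -0.3]
opening: 0.0008
grip_force: 0.0
```

Run:
```python
from h import *
for n in("scene","top"):
    c=cam(n); im=c["pixels"][:,:,::-1].astype(np.uint8); old=cv2.imread(f"pics/{n}0.png")
    B={"scene":dict(spot=(344,174,362,188),lid=(330,150,412,208),case=(380,215,420,245)),"top":dict(spot=(220,233,240,252),lid=(165,195,255,280),tray=(340,200,460,262))}[n]
    for k,(x0,y0,x1,y1) in B.items():
        r=cv2.matchTemplate(np.ascontiguousarray(im[y0-8:y1+8,x0-8:x1+8]),old[y0:y1,x0:x1],cv2.TM_CCOEFF_NORMED); _,v,_,l=cv2.minMaxLoc(r); print(n,k,round(v,3),l[0]-8,l[1]-8)
o=robot.observe(); print(o["time"],o["tool_pos"],o["contact_force"])
```

```text
scene spot 0.998 0 0
scene lid 0.999 0 0
scene case 0.997 0 0
top spot 1.0 0 0
top lid 1.0 0 0
top tray 0.366 0 0
35.7 [ 0.4774987  -0.05707128  0.22752295] [-0.51092991 -0.1812508   0.0789049 ]
```

The spot and lid match the starting picture exactly, two seconds after letting go, so the hatch is latched.

```bash
python3 -c "
from cell import robot
print(robot.hand_in())"
```

```text
the job is handed in; nothing more can be done
None
```

The hatch was pressed open, the round blank laid flat in the nest, and the hatch latched shut again. The highest force read was about 10 N, against the 20 N limit. The square and long blanks were not touched, and the job was handed in at about 36 s.

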